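Slide the two notched bars out of the stock rack to the stop

ROBOT

A 7-joint arm with a two-finger parallel gripper is mounted at the origin on the work surface. World frame = base frame: x ahead of the robot, y to its left, z up, the work surface at z = 0. Lengths are in m, angles in rad, forces in N, time in s.
With the tool pointing down it reaches from about 0.425 to 0.875 m from the base axis. Payload 4.7 kg.
Tool frame: the origin (TCP) lies between the finger pads; the fingertips stand 11 mm ahead of it and the grasp point (between the pads) lies 8 mm behind it; z points along the fingers, y is the line along which they close (so a half turn about z gives the same grasp; the last joint's range is limited). The gripper opens to 87 mm and grips with 3 to 60 N. Pads are 19 mm wide; open, the fingers measure 117 mm over their backs; the gripper's body (75 mm by 190 mm) begins 51 mm behind the grasp point.
Start: joints at [0.014, 0.321, -0.07, 1.45, 0.023, 1.371, -0.057], TCP at [0.65, -0, 0.234] pointing down, gripper open.
Joint ranges: [-2.86, 2.86], [-0.3, 2.09], [-1.38, 1.24], [0.06, 2.45], [-1.56, 4.7], [0.09, 2.05], [-2.69, 2.69]. Speed limits (rad/s): [2.57, 2.57, 3.14, 3.14, 3.14, 3.14, 3.14].

INTERFACE

Orientations are given as a rotation vector (axis times angle).
In Python, from bench import ctrl gives the robot as it stands. The module is installed in compiled form; this text tells all that it offers.
- The arm moves only by the shell command python3 -m inch 'ROWS' [FORCE]. ROWS is JSON, a list of rows, each an object with "slide": the shift along the tool's x, y, z scaled (see below), a list of three; "angular": the turn, a rotation vector about the tool's x, y, z scaled (see below), a list of three; "claw": the opening, from -1 (shut) to 1 (fully open). In form: [{"slide": [tx, ty, tz], "angular": [rx, ry, rz], "claw": claw}, ...]. A call has 1 to 10 rows; each row is the pose to reach, as a shift and turn from the pose commanded when the call began, along the tool's axes at that moment; what a row does not reach only later rows make up. The controller multiplies each number of a shift by 0.25 m and each number of a turn by 30 degrees. A row lasts 1/10 s, in which the tool goes at most 50 mm and 8.59 degrees, less where a joint would pass 70% of its speed; a pose out of reach is approached as far as the arm can. A call with a number of a shift or a turn outside -1 to 1 is refused whole. A call with a gripper value outside its range is refused whole. The fingers move at their own pace and stop on an object; FORCE is the grip in N (left out, the last holds). Time passes only in rows, so rows that repeat a pose let the fingers close. It gives the time, the measured TCP pose, the force, the opening and the grip force at its end, in the units of the state.
- ctrl.get_state(): the state, without advancing time (a new reading comes with each control period).
- ctrl.get_image(name): name is "scene" or "side" or "wrist"; returns a dict with "color" (420x560x3 uint8, red, green, blue), "depth" (420x560 float32, m along the optical axis (not along the pixel's ray), 0 where there is no reading), "camera_matrix" (3x3 intrinsics, pixels), "extrinsics" (4x4, takes a point from camera to world coordinates); the wrist camera has in their place "tool_from_camera" (4x4, takes a point from camera to tool coordinates, whose origin is the TCP and whose axes are the flange's). Camera axes: x right, y up, looking along -z (the intrinsics and any distortion apply to the point x, -y, -z); pixel columns grow to the right and rows downward; lengths in m; the calibration is good to about 2 mm. A picture is of the moment at which its call begins: read the wrist's pose just before it.
- ctrl.close_job(): hands the job in; it is judged then, once.
Trained networks look in the newest picture that a camera, given by its name, has taken for a name from the list of things; names that differ only in an ending like _2 or _b are one class to them, and where a whole thing is asked for, a point or a joint stands for the part that bears it (a point fixed in the world has none). Each returns a list of dicts, best first, with "confidence" (0 to 1); they miss things now and then, are a little off and sometimes report something else, mostly with a low value. They report only what shows in the picture. A call takes as long as a camera call. They do not tell look-alikes from the thing itself.
- ctrl.find_in(query, camera): "bbox" ([centre column, centre row, width, height] in pixels, round what is visible of it).
- ctrl.outline_of(query, camera): "mask" (420x560 bool, what is visible of it) and "bbox" ([centre column, centre row, width, height] in pixels, round what is visible of it).
The state is a dict: "time": time; "joint_positions": joint angles; "qd": joint speeds; "joint_torque": joint torques, N m; "position": TCP position; "tool_rot": TCP orientation; "ft_force": force on the tool from outside, world axes, zero at the start; "torque": the same for the moment, N m; "grip_width": opening from 0.0 (shut) to 1.0 (fully open); "grip_force": force on a finger pad.
Only numpy, scipy, OpenCV 4.12 (cv2) and the standard library are available. Lean on these libraries where they do the work, as an engineer would, in place of code of your own. Each camera call takes 0.05 s, during which the arm holds its last target. There are 200 camera calls.

TASK

Get the two cross-notched steel bars out of the compartments of the wooden stock rack and onto the dark soldering tray, slid home so that each lies flat with its end square against the brick stop bar. The amber jar is in the way of one of them: stand it upright on the bare bench, off the tray and the rack. Leave the plain bar, the lengthwise-grooved bar, the brass cup and everything else where they are.

Things in the scene. Friction and masses are not known exactly. Their poses are not given: they have to be found in the camera images.
- rack: fixed wooden rack; origin on the bench under the middle of its open mouths, x pointing out of them to the tray (robot's right, within 10 deg). Four compartments centred at y = -78, -26, 26, 78, each 48 wide, 200 long (x -200 to 0), open above and at x = 0, back wall 6 thick. Floor 12 above the bench; walls 4 thick, 30 above the floor. 50 or more free behind each bar
- tray: fixed dark steel soldering tray butted to the rack's mouths, origin and axes as the rack's; floor 12 above the bench, flush with the rack's floor, x 0 to 200, y -106 to 106; aluminium rims 8 wide on three sides (out to x = 208, y = -114 and 114), 8 above the floor
- stop: fixed brick-red stop bar across the tray, 20 thick (x) x 208 long (y) x 18 high; origin at the centre of its underside, on the tray floor; axes as the tray's; the face to be met is at its x = -10. Its distance along the tray varies
- notched_a: notched steel bar 90 long (its x) x 34 wide (y) x 24 high (z); origin at the centre of its underside; starts in one of the four compartments, lying along it; which bar is in which compartment varies. Two notches 15 wide and 12 deep run across its top and leave three ridges 20 wide. The amber jar stands before its compartment
- notched_b: the other notched bar, same shape and size as notched_a, in another compartment; origin and axes the same
- plain: plain steel bar 90 long (its x) x 34 wide (y) x 24 high (z); origin at the centre of its underside; starts in one of the four compartments, lying along it; which bar is in which compartment varies. Smooth all over; not wanted
- grooved: grooved steel bar 90 long (its x) x 34 wide (y) x 24 high (z); origin at the centre of its underside; starts in one of the four compartments, lying along it; which bar is in which compartment varies. One groove 16 wide and 12 deep runs along its whole top; not wanted
- jar: amber glass jar with a white cap, 40 diameter, 90 high, standing on the tray 30 to 90 beyond the mouth of notched_a's compartment; origin at the centre of its underside
- cup: small open brass cup, 32 diameter, 42 high, standing on the tray before the plain bar's compartment; origin at the centre of its underside; leave it
- pot: white ceramic pot with a wooden lid, 88 diameter, 72 high, on the bench; origin at the centre of its underside; leave it
- hammer: hammer about 200 long lying on the bench along its x; origin about its middle, on the bench; leave it
- disc: white plastic jar lid, 44 diameter, 10 thick, on the bench; origin at the centre of its underside; leave it
Mind the look-alikes: they are no part of the job. Leave any red look-alike of the jar alone. What is shaped like the notched_b but purple is not meant.

How it is judged:
By the outcome, as a careful person would: the job done as asked, in the order asked, and still so for the second after the job is handed in, with the robot touching nothing.
It also fails if it takes over 58 s, if anything falls off the work surface, if the arm or the gripper's body presses on something with over 40 N, if the wrist force passes 120 N, or if a joint passes its speed limit or range.

## Working session

There is one attempt and no reset: what is moved stays moved. The work goes in short steps, Python scripts to look and compute and a shell command to move; the robot and the scene stay as the last step left them, time stands still between calls to the robot, and variables do not carry over. Pictures are saved under pics/ and viewed, at most 10 in all, crops included, and the job is handed in when it is done.

```bash
mkdir -p pics
cat > h.py <<'E'
import numpy as np, cv2
from bench import ctrl
from scipy.spatial.transform import Rotation as R
def cloud(im,T=None):
    d=im["depth"];K=im["camera_matrix"];v,u=np.mgrid[:420,:560]
    P=np.stack([(u-K[0,2])/K[0,0]*d,-(v-K[1,2])/K[1,1]*d,-d],-1)
    T=im["extrinsics"] if T is None else T
    W=P@T[:3,:3].T+T[:3,3]; W[d==0]=np.nan; return W
def wristT(s,im):
    T=np.eye(4);T[:3,:3]=R.from_rotvec(s["tool_rot"]).as_matrix();T[:3,3]=s["position"]
    return T@im["tool_from_camera"]
E
python3 - <<'E'
from h import *
s=ctrl.get_state();print(s["time"],s["position"],s["tool_rot"],s["ft_force"],s["grip_width"])
ims=[]
for n in("scene","side","wrist"):
    im=ctrl.get_image(n);np.save(f"pics/{n}0.npy",im,allow_pickle=True)
    cv2.imwrite(f"pics/{n}0.png",cv2.cvtColor(im["color"],cv2.COLOR_RGB2BGR))
    print(n,im.get("extrinsics",im.get("tool_from_camera")).round(3).tolist(),im["camera_matrix"].round(1).tolist(),[k for k in im])
E
```

```text
0.0 [ 6.49494670e-01 -5.78447234e-05  2.32487802e-01] [-2.22054484e+00 -2.22060283e+00  2.18099590e-03] [-0.67795225  0.4536662  -0.05238806] 0.9974660387264492
scene [[0.477, -0.726, 0.495, 1.194], [0.879, 0.389, -0.276, -0.408], [0.008, 0.567, 0.824, 1.12], [0.0, 0.0, 0.0, 1.0]] [[533.9, 0.0, 280.9], [0.0, 533.9, 204.2], [0.0, 0.0, 1.0]] ['color', 'depth', 'camera_matrix', 'extrinsics']
side [[-0.706, 0.406, -0.58, -0.003], [-0.708, -0.398, 0.584, 0.5], [0.006, 0.823, 0.568, 0.572], [0.0, 0.0, 0.0, 1.0]] [[419.0, 0.0, 281.7], [0.0, 419.0, 207.3], [0.0, 0.0, 1.0]] ['color', 'depth', 'camera_matrix', 'extrinsics']
wrist [[0.0, 0.967, 0.255, 0.069], [1.0, -0.0, -0.0, 0.0], [0.0, 0.255, -0.967, -0.152], [0.0, 0.0, 0.0, 1.0]] [[368.9, 0.0, 270.6], [0.0, 368.9, 204.5], [0.0, 0.0, 1.0]] ['color', 'depth', 'camera_matrix', 'tool_from_camera']
```

View images.

View pics/scene0.png

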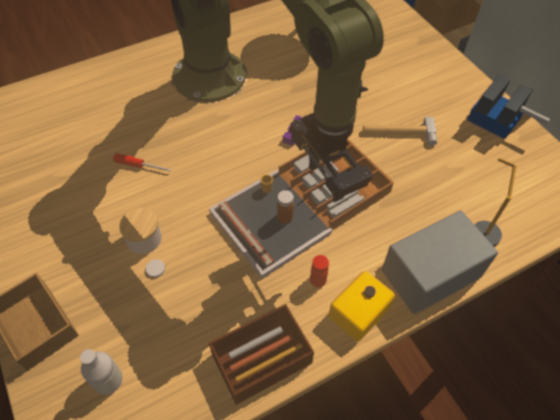

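View pics/side0.png

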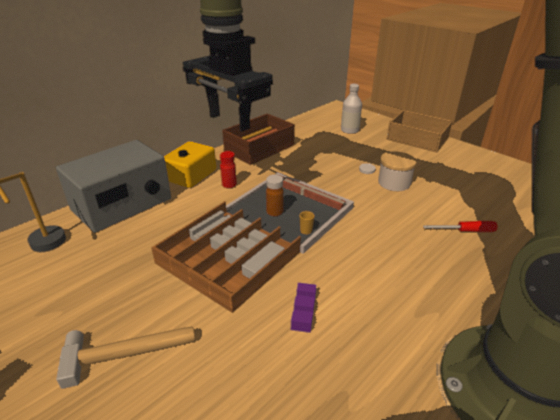

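```bash
cat > ortho.py <<'E'
from h import *
s=ctrl.get_state()
A=np.zeros((500,800,3),np.uint8);H=np.full((3,500,800),np.nan)
for i,n in enumerate(("scene","wrist","side")):
    im=np.load(f"pics/{n}0.npy",allow_pickle=True).item()
    W=cloud(im,wristT(s,im) if n=="wrist" else None).reshape(-1,3);C=im["color"].reshape(-1,3)
    k=np.isfinite(W[:,0])&(W[:,2]<.13)&(W[:,2]>-.02);W=W[k];C=C[k]
    o=np.argsort(W[:,2]);W=W[o];C=C[o]
    r=((W[:,0]-.4)*1000).astype(int);c=((.4-W[:,1])*1000).astype(int)
    k=(r>=0)&(r<499)&(c>=0)&(c<799)
    for dr in(0,1):
        for dc in(0,1):
            A[r[k]+dr,c[k]+dc]=C[k][:,::-1];H[i,r[k]+dr,c[k]+dc]=W[k,2]
    b=H[i][np.isfinite(H[i])];print(n,np.median(b),len(b))
    if n!="scene": np.save(f"pics/H_{n}.npy",H[i])
    for q in("jar","rack","tray","stop","notched_a"):
        try:
            print(n,q,[(np.round(d["confidence"],2),np.round(d["bbox"]).tolist()) for d in ctrl.find_in(q,n)][:4])
        except Exception as e: print(e)
np.save("pics/H.npy",H)
cv2.imwrite("pics/ortho.png",A[:, :])
im=np.load("pics/wrist0.npy",allow_pickle=True).item();cv2.imwrite("pics/wrist0.png",im["color"][:,:,::-1])
E
python3 ortho.py
```

```text
scene 0.0037316150998029096 169022
scene jar [(np.float64(0.78), [286.0, 204.0, 19.0, 31.0]), (np.float64(0.57), [318.0, 275.0, 23.0, 32.0])]
scene rack [(np.float64(0.68), [336.0, 185.0, 112.0, 88.0])]
scene tray [(np.float64(0.69), [270.0, 226.0, 125.0, 108.0])]
scene stop [(np.float64(0.76), [247.0, 235.0, 53.0, 65.0])]
scene notched_a [(np.float64(0.79), [317.0, 178.0, 33.0, 25.0]), (np.float64(0.78), [323.0, 193.0, 19.0, 18.0]), (np.float64(0.71), [153.0, 268.0, 20.0, 18.0]), (np.float64(0.42), [290.0, 132.0, 19.0, 29.0])]
wrist 0.012235573713480774 118246
wrist jar [(np.float64(0.94), [184.0, 240.0, 49.0, 66.0]), (np.float64(0.93), [376.0, 241.0, 60.0, 51.0])]
wrist rack [(np.float64(0.67), [136.0, 92.0, 268.0, 175.0]), (np.float64(0.23), [172.0, 86.0, 62.0, 106.0])]
wrist tray [(np.float64(0.6), [178.0, 248.0, 253.0, 203.0])]
wrist stop [(np.float64(0.86), [222.0, 320.0, 139.0, 31.0])]
wrist notched_a [(np.float64(0.81), [115.0, 82.0, 67.0, 108.0]), (np.float64(0.73), [173.0, 85.0, 57.0, 104.0])]
side 0.0007906220199592751 141195
side jar [(np.float64(0.78), [230.0, 169.0, 18.0, 41.0]), (np.float64(0.58), [272.0, 197.0, 15.0, 42.0])]
side rack [(np.float64(0.57), [227.0, 257.0, 150.0, 113.0])]
side tray [(np.float64(0.75), [231.0, 233.0, 37.0, 26.0])]
side stop [(np.float64(0.61), [313.0, 193.0, 61.0, 33.0])]
side notched_a [(np.float64(0.76), [301.0, 308.0, 28.0, 50.0]), (np.float64(0.72), [247.0, 249.0, 38.0, 30.0]), (np.float64(0.7), [230.0, 232.0, 40.0, 30.0])]
```

View pics/ortho.png

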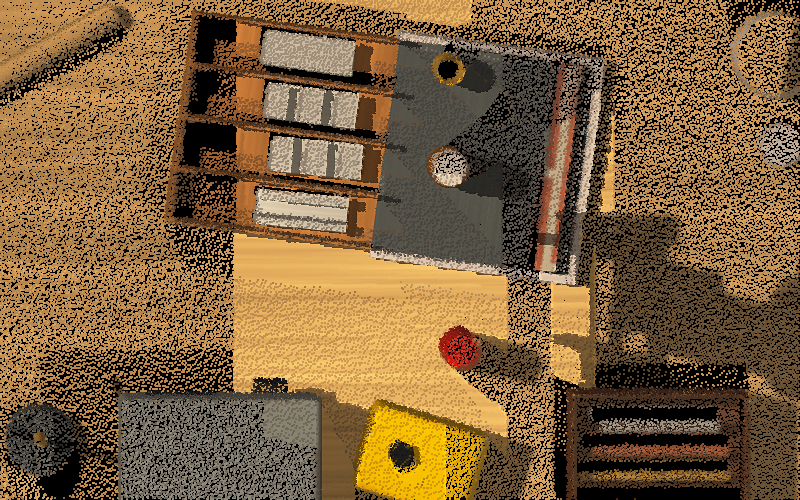

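View pics/wrist0.png

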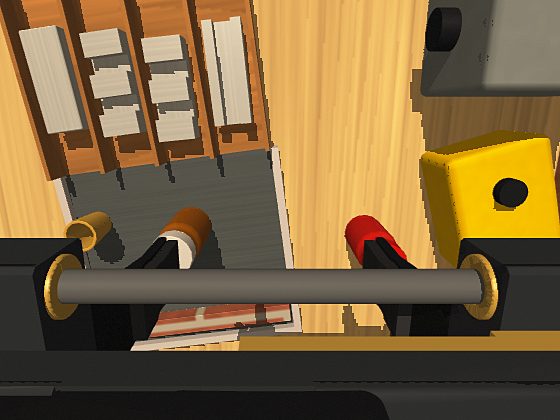

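```bash
cat > fit.py <<'E'
from h import *
from scipy.optimize import minimize
s=ctrl.get_state()
def rk(p,W):
    o=W[:,:2]-p[:2];a=np.array([np.sin(p[2]),-np.cos(p[2])]);b=np.array([np.cos(p[2]),np.sin(p[2])])
    return o@a*1e3,o@b*1e3
def dist(x,y):
    # distance to wall-top lines
    dy=np.min([np.where(True,np.maximum(abs(y-c)-2,0),0) for c in(-104,-52,0,52,104)],0)
    d1=np.hypot(dy,np.maximum(np.maximum(x,-206-x),0))
    d2=np.hypot(np.maximum(abs(x+203)-3,0),np.maximum(abs(y)-106,0))
    return np.minimum(d1,d2)
def rim(x,y):
    d1=np.hypot(np.maximum(abs(abs(y)-110)-4,0),np.maximum(abs(x-104)-104,0))
    d2=np.hypot(np.maximum(abs(x-204)-4,0),np.maximum(abs(y)-114,0))
    return np.minimum(d1,d2)
for n in("scene","wrist","side"):
    im=np.load(f"pics/{n}0.npy",allow_pickle=True).item()
    W=cloud(im,wristT(s,im) if n=="wrist" else None).reshape(-1,3);C=im["color"].reshape(-1,3).astype(int)
    k=np.isfinite(W[:,0])&(W[:,0]>.38)&(W[:,0]<.7)&(W[:,1]<.26)&(W[:,1]>-.23)
    W=W[k];C=C[k]
    p=np.array([.5425,.012,.118])
    x,y=rk(p,W);sat=C.max(1)-C.min(1)
    fl=W[(x>20)&(x<120)&(abs(y)<100)&(sat<40)&(W[:,2]<.025)]; zf=np.median(fl[:,2])if len(fl) else np.nan
    w=(abs(W[:,2]-.042)<.004)&(x<10)&(sat>30); r=(abs(W[:,2]-.020)<.005)&(x>2)&(abs(C-C.mean(1,keepdims=True)).max(1)<30)&(C.mean(1)>110)&((abs(y)>100)|(x>185))
    f=lambda p:np.minimum(dist(*rk(p,W[w])),6).mean()+np.minimum(rim(*rk(p,W[r])),6).mean()
    best=min((minimize(f,p+np.array(d),method="Nelder-Mead",options=dict(xatol=1e-5,fatol=1e-4)) for d in((0,0,0),(.004,0,0.01),(0,.004,-.01),(-.004,-.004,0))),key=lambda q:q.fun)
    p=best.x;x,y=rk(p,W);print(n,p.round(4),round(best.fun,2),w.sum(),r.sum(),"floor z",zf)
    red=(W[:,2]>.024)&(W[:,2]<.034)&(x>110)&(x<195)&(abs(y)<100)&(C[:,0]>C[:,2]*1.3)
    print(" stop x pct",np.percentile(x[red],[2,10,90,98]).round(1),"z",np.median(W[red,2]),red.sum(), "slope", np.polyfit(y[red],x[red],1).round(3))
    for c in(-78,-26,26,78):
        b=(abs(y-c)<22)&(abs(W[:,2]-.036)<.004)&(x<-3)&(x>-197)&(sat<40)
        if b.sum()>20: print(" bar",c,np.percentile(x[b],[1,99]).round(1),np.percentile(y[b],[2,98]).round(1),np.median(W[b,2]).round(4),b.sum())
    j=(W[:,2]>.08)&(x>20)&(x<130)&(y>-5)&(y<60)
    if j.sum()>20: m=W[j];print(" jar",np.median(m,0).round(4),(m[:,:2].max(0)/2+m[:,:2].min(0)/2).round(4),np.ptp(m,axis=0).round(4),m[:,2].max(),j.sum())
    q=(W[:,2]>.04)&(x>20)&(x<130)&(y<-40)
    if q.sum()>5: print(" cup",x[q].mean(),y[q].mean(),W[q,2].max())
E
python3 fit.py
```

```text
scene [0.5437 0.0171 0.133 ] 1.67 794 679 floor z 0.013433037325193187
 stop x pct [165.4 167.8 185.  186.3] z 0.03064236996098957 584 slope [-3.00000e-03  1.76521e+02]
 bar -78 [-102.5  -40.8] [-97.2 -63.7] 0.0369 138
 bar -26 [-122.6  -30.6] [-45.  -10.7] 0.0366 165
 bar 26 [-62.6 -20.1] [ 5.1 39.1] 0.037 139
 bar 78 [-113.6  -27.1] [58.7 95.2] 0.0368 205
 jar [ 0.5877 -0.0422  0.3452] [ 0.5796 -0.0317] [0.0648 0.0714 0.5614] 0.641490913134277 1516
 cup 54.645592006950594 -82.39935789030751 0.058957562982504985
wrist [0.5442 0.0164 0.1347] 1.4 6891 2489 floor z 0.013341352004597684
 stop x pct [165.9 166.5 183.8 185.6] z 0.031286945128750715 2582 slope [-6.00000e-03  1.74845e+02]
 bar -78 [-130.6  -41.5] [-96.5 -62.5] 0.0354 385
 bar -26 [-121.5  -32.2] [-43.7 -10.7] 0.0352 257
 bar 26 [-110.1  -21.4] [ 9.2 41.3] 0.0355 180
 bar 78 [-117.4  -28.2] [60.9 95.4] 0.0364 203
 jar [ 0.6019 -0.0053  0.2718] [ 0.5808 -0.028 ] [0.0529 0.0646 0.2167] 0.29671989875623417 2608
 cup 52.269502825389424 -80.2354844959146 0.057239835284522034
side [0.5429 0.0176 0.1374] 0.27 1621 456 floor z 0.012133472602676165
 stop x pct [164.2 165.5 183.1 186. ] z 0.029670169665181434 430 slope [1.10000e-02 1.73457e+02]
 bar -78 [-132.  -44.] [-95.4 -63.7] 0.0359 539
 bar -26 [-122.5  -33.3] [-42.  -10.8] 0.0358 357
 bar 26 [-110.5  -20.9] [11.1 40.4] 0.0359 304
 bar 78 [-117.2  -28.7] [62.4 95.1] 0.0357 247
 jar [ 0.5821 -0.0144  0.3251] [ 0.5786 -0.0298] [0.0621 0.0702 0.3122] 0.39227828462534253 1222
 cup 53.60655351109596 -83.01405435704861 0.055931980696833916
```

```bash
cat > jar.py <<'E'
from h import *
s=ctrl.get_state();print(R.from_rotvec(s["tool_rot"]).as_matrix().round(4).tolist())
for n in("scene","wrist","side"):
    im=np.load(f"pics/{n}0.npy",allow_pickle=True).item()
    W=cloud(im,wristT(s,im) if n=="wrist" else None).reshape(-1,3)
    k=np.hypot(W[:,0]-.567,W[:,1]+.048)<.035
    for lo,hi in((.095,.11),(.05,.08)):
        m=W[k&(W[:,2]>lo)&(W[:,2]<hi)]
        if len(m)<9: continue
        q=m[:,:2]; A=np.c_[2*q,np.ones(len(q))];sol=np.linalg.lstsq(A,(q**2).sum(1),rcond=None)[0]
        print(n,lo,len(m),"mid",(m.min(0)/2+m.max(0)/2).round(4),"ptp",np.ptp(m,axis=0).round(4),"circle",sol[:2].round(4),np.sqrt(sol[2]+sol[:2]@sol[:2]).round(4),"top",np.percentile(m[:,2],95).round(4))
E
python3 jar.py
```

```text
[[-0.0, 1.0, 0.0001], [1.0, 0.0, -0.0], [-0.0, 0.0001, -1.0]]
scene 0.095 184 mid [ 0.5683 -0.0499  0.1017] ptp [0.0358 0.035  0.0131] circle [ 0.5685 -0.0495] 0.0136 top 0.1068
scene 0.05 133 mid [ 0.5724 -0.0504  0.0651] ptp [0.0324 0.0366 0.0295] circle [ 0.5687 -0.0494] 0.0173 top 0.0787
wrist 0.095 544 mid [ 0.5701 -0.0455  0.1002] ptp [0.0316 0.0296 0.0103] circle [ 0.5702 -0.0463] 0.013 top 0.1043
wrist 0.05 694 mid [ 0.5689 -0.0467  0.065 ] ptp [0.0375 0.0338 0.0299] circle [ 0.5682 -0.049 ] 0.0182 top 0.0786
side 0.095 156 mid [ 0.5665 -0.0468  0.0994] ptp [0.038  0.0361 0.0087] circle [ 0.5652 -0.0464] 0.0141 top 0.103
side 0.05 216 mid [ 0.5631 -0.0432  0.065 ] ptp [0.0355 0.0322 0.0298] circle [ 0.5653 -0.0467] 0.0171 top 0.0788
```

```bash
python3 -m inch '[{"slide":[-0.096,-0.165,0],"angular":[0,0,0],"claw":1},{"slide":[-0.192,-0.33,0],"angular":[0,0,0],"claw":1},{"slide":[-0.192,-0.33,0.15],"angular":[0,0,0],"claw":1},{"slide":[-0.192,-0.33,0.3],"angular":[0,0,0],"claw":1},{"slide":[-0.192,-0.33,0.45],"angular":[0,0,0],"claw":1},{"slide":[-0.192,-0.33,0.55],"angular":[0,0,0],"claw":1},{"slide":[-0.192,-0.33,0.65],"angular":[0,0,0],"claw":1},{"slide":[-0.192,-0.33,0.706],"angular":[0,0,0],"claw":1},{"slide":[-0.192,-0.33,0.706],"angular":[0,0,0],"claw":1}]' 10
```

```text
time: 1.8
position: [0.566, -0.0479, 0.0552]
tool_rot: [-2.219, -2.219, 0.004]
ft_force: [-0.8, -0.3, -0.7]
grip_width: 0.997
grip_force: 0.0
```

```bash
python3 -m inch '[{"slide":[0,0,0],"angular":[0,0,0],"claw":-0.2},{"slide":[0,0,0],"angular":[0,0,0],"claw":-0.4},{"slide":[0,0,0],"angular":[0,0,0],"claw":-0.6},{"slide":[0,0,0],"angular":[0,0,0],"claw":-0.7},{"slide":[0,0,0],"angular":[0,0,0],"claw":-0.7},{"slide":[0,0,0],"angular":[0,0,0],"claw":-0.7}]' 15
```

```text
time: 2.4
position: [0.5677, -0.0481, 0.0574]
tool_rot: [2.221, 2.221, 0.0]
ft_force: [-0.1, -0.4, 0.1]
grip_width: 0.537
grip_force: 0.0
```

```bash
python3 -m inch '[{"slide":[0,0,0],"angular":[0,0,0],"claw":-0.8},{"slide":[0,0,0],"angular":[0,0,0],"claw":-0.8},{"slide":[0,0,0],"angular":[0,0,0],"claw":-0.8},{"slide":[0,0,0],"angular":[0,0,0],"claw":-0.8},{"slide":[0,0,-0.05],"angular":[0,0,0],"claw":-0.8},{"slide":[0,0,-0.1],"angular":[0,0,0],"claw":-0.8}]' 15
```

```text
time: 3.0
position: [0.5672, -0.048, 0.0826]
tool_rot: [-2.221, -2.221, 0.001]
ft_force: [0.4, -0.1, 0.0]
grip_width: 0.453
grip_force: 15.0
```

```bash
python3 -m inch '[{"slide":[0,0,-0.1],"angular":[0,0,0],"claw":-0.8},{"slide":[-0.1,0,-0.2],"angular":[0,0,0],"claw":-0.8},{"slide":[-0.22,0.03,-0.2],"angular":[0,0,0],"claw":-0.8},{"slide":[-0.36,0.05,-0.2],"angular":[0,0,0],"claw":-0.8},{"slide":[-0.5,0.08,-0.2],"angular":[0,0,0],"claw":-0.8},{"slide":[-0.64,0.1,-0.2],"angular":[0,0,0],"claw":-0.8},{"slide":[-0.78,0.132,-0.2],"angular":[0,0,0],"claw":-0.8},{"slide":[-0.86,0.132,-0.2],"angular":[0,0,0],"claw":-0.8},{"slide":[-0.888,0.132,-0.15],"angular":[0,0,0],"claw":-0.8},{"slide":[-0.888,0.132,-0.06],"angular":[0,0,0],"claw":-0.8}]'
python3 -m inch '[{"slide":[0,0,0.08],"angular":[0,0,0],"claw":-0.8},{"slide":[0,0,0.14],"angular":[0,0,0],"claw":-0.8},{"slide":[0,0,0.18],"angular":[0,0,0],"claw":-0.8},{"slide":[0,0,0.198],"angular":[0,0,0],"claw":-0.8},{"slide":[0,0,0.198],"angular":[0,0,0],"claw":-0.8},{"slide":[0,0,0.198],"angular":[0,0,0],"claw":-0.8}]'
```

```text
time: 4.0
position: [0.6016, -0.2719, 0.0987]
tool_rot: [2.221, 2.216, 0.003]
ft_force: [-0.5, 0.3, -1.5]
grip_width: 0.448
grip_force: 15.0
time: 4.6
position: [0.6012, -0.2702, 0.0485]
tool_rot: [2.22, 2.221, 0.001]
ft_force: [1.0, 0.4, -1.4]
grip_width: 0.45
grip_force: 15.0
```

```bash
python3 -m inch '[{"slide":[0,0,0.006],"angular":[0,0,0],"claw":-0.8},{"slide":[0,0,0.009],"angular":[0,0,0],"claw":-0.8},{"slide":[0,0,0.009],"angular":[0,0,0],"claw":0},{"slide":[0,0,0.009],"angular":[0,0,0],"claw":0.5},{"slide":[0,0,0.009],"angular":[0,0,0],"claw":0.6},{"slide":[0,0,0.009],"angular":[0,0,0],"claw":0.6},{"slide":[0,0,0.009],"angular":[0,0,0],"claw":0.6},{"slide":[0,0,-0.08],"angular":[0,0,0],"claw":0.6},{"slide":[0,0,-0.2],"angular":[0,0,0],"claw":0.6},{"slide":[0,0,-0.36],"angular":[0,0,0],"claw":0.6}]'
python3 - <<'E'
from h import *
im=ctrl.get_image("scene");cv2.imwrite("pics/s1.png",cv2.resize(im["color"][100:320,60:420,::-1],None,fx=2,fy=2))
o=np.array([.5435,.0172]);t=.136;a=np.array([np.sin(t),-np.cos(t)]);b=np.array([np.cos(t),np.sin(t)])
for n,x,y in(("a behind",-130,26),("a end",75,26),("b behind",-142,-26),("b end",75,-26)): print(n,o+a*x/1e3+b*y/1e3)
E
```

```text
time: 5.6
position: [0.5992, -0.2694, 0.1366]
tool_rot: [-2.219, -2.219, 0.002]
ft_force: [1.4, -0.7, -0.1]
grip_width: 0.796
grip_force: 0.0
a behind [0.55163437 0.14952472]
a end [ 0.57942851 -0.05358236]
b behind [0.49848756 0.1543637 ]
b end [ 0.52790866 -0.06063258]
```

View pics/s1.png

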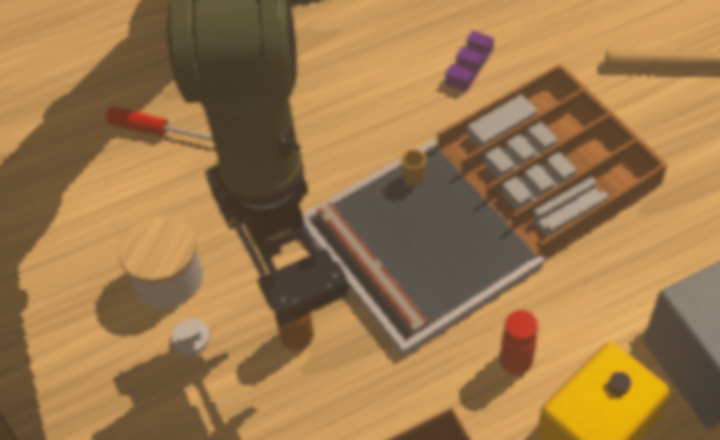

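```bash
python3 -m inch '[{"slide":[0,0,-0.16],"angular":[0,0,0],"claw":0.6},{"slide":[0.1,0,-0.16],"angular":[0,0,0],"claw":0},{"slide":[0.25,-0.03,-0.16],"angular":[0,0,0],"claw":-0.5},{"slide":[0.4,-0.05,-0.16],"angular":[0,0,0],"claw":-0.94},{"slide":[0.55,-0.08,-0.16],"angular":[0,0,0],"claw":-0.94},{"slide":[0.7,-0.1,-0.16],"angular":[0,0,0],"claw":-0.94},{"slide":[0.85,-0.1,-0.16],"angular":[0,0,0],"claw":-0.94},{"slide":[0.85,-0.1,-0.16],"angular":[0,0,0],"claw":-0.94}]' 30
python3 -m inch '[{"slide":[0.12,-0.02,0],"angular":[0,0,-0.06],"claw":-0.94},{"slide":[0.28,-0.04,0],"angular":[0,0,-0.12],"claw":-0.94},{"slide":[0.44,-0.06,0],"angular":[0,0,-0.18],"claw":-0.94},{"slide":[0.6,-0.08,0],"angular":[0,0,-0.24],"claw":-0.94},{"slide":[0.74,-0.096,0],"angular":[0,0,-0.26],"claw":-0.94},{"slide":[0.848,-0.096,0],"angular":[0,0,-0.26],"claw":-0.94},{"slide":[0.848,-0.096,0],"angular":[0,0,-0.26],"claw":-0.94},{"slide":[0.848,-0.096,0],"angular":[0,0,-0.26],"claw":-0.94}]'
cat > where.py <<'E'
from h import *
o=np.array([.5435,.0172]);t=.136;a=np.array([np.sin(t),-np.cos(t)]);b=np.array([np.cos(t),np.sin(t)])
S=[]
for i in range(4): ctrl.get_image("side");s=ctrl.get_state();S.append(np.r_[s["position"],s["ft_force"]])
m=np.mean(S,0);d=m[:2]-o;Rm=R.from_rotvec(s["tool_rot"]).as_matrix()
print("t",s["time"],"rack x,y mm",(d@a*1e3).round(1),(d@b*1e3).round(1),"z",m[2].round(4),"yaw err",(np.arctan2(Rm[1,1],Rm[0,1])-t).round(4),"tilt",Rm[:2,2].round(3),"F",m[3:].round(1),"w",s["grip_width"])
E
python3 where.py
```

```text
time: 6.45
position: [0.5757, -0.0497, 0.1779]
tool_rot: [-2.209, -2.231, -0.005]
ft_force: [-0.2, 0.1, 0.5]
grip_width: 0.247
grip_force: 0.0
time: 7.25
position: [0.5517, 0.1542, 0.1775]
tool_rot: [2.064, 2.368, -0.001]
ft_force: [1.2, 0.6, 0.2]
grip_width: 0.027
grip_force: 0.0
t 7.45 rack x,y mm -133.0 26.7 z 0.1775 yaw err -0.0027 tilt [ 0.    -0.001] F [-0.2 -0.6  0. ] w 0.031673857243742186
```

```bash
python3 -m inch '[{"slide":[0,0,0.12],"angular":[0,0,0],"claw":-0.94},{"slide":[0,0,0.26],"angular":[0,0,0],"claw":-0.94},{"slide":[0,0,0.38],"angular":[0,0,0],"claw":-0.94},{"slide":[0,0,0.46],"angular":[0,0,0],"claw":-0.94},{"slide":[0,0,0.53],"angular":[0,0,0],"claw":-0.94},{"slide":[0,0,0.57],"angular":[0,0,0],"claw":-0.94},{"slide":[0,0,0.594],"angular":[0,0,0],"claw":-0.94},{"slide":[0,0,0.594],"angular":[0,0,0],"claw":-0.94}]'; python3 where.py
```

```text
time: 8.25
position: [0.5514, 0.1539, 0.0287]
tool_rot: [-2.066, -2.366, 0.001]
ft_force: [1.4, 0.0, 0.4]
grip_width: 0.03
grip_force: 0.0
t 8.45 rack x,y mm -134.8 27.2 z 0.0299 yaw err 0.0 tilt [0.002 0.   ] F [-0.1  0.2  0.5] w 0.03180376033802863
```

Run:
```python
from h import *
im=ctrl.get_image("side");cv2.imwrite("pics/s2.png",cv2.resize(im["color"][130:330,130:390,::-1],None,fx=3,fy=3))
```

```text
(no output)
```

View pics/s2.png

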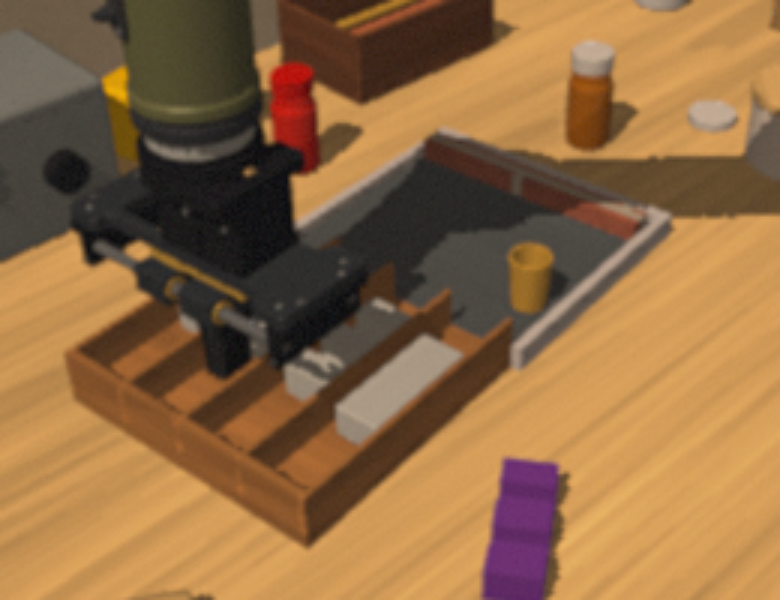

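```bash
python3 -m inch '[{"slide":[-0.03,0,0],"angular":[0,0,0],"claw":-0.94},{"slide":[-0.05,0,0],"angular":[0,0,0],"claw":-0.94},{"slide":[-0.08,0,0],"angular":[0,0,0],"claw":-0.94},{"slide":[-0.12,0,0],"angular":[0,0,0],"claw":-0.94},{"slide":[-0.17,0,0],"angular":[0,0,0],"claw":-0.94},{"slide":[-0.22,0,0],"angular":[0,0,0],"claw":-0.94},{"slide":[-0.27,0,0],"angular":[0,0,0],"claw":-0.94},{"slide":[-0.32,0,0],"angular":[0,0,0],"claw":-0.94},{"slide":[-0.37,0,0],"angular":[0,0,0],"claw":-0.94},{"slide":[-0.42,0,0],"angular":[0,0,0],"claw":-0.94}]'
python3 -m inch '[{"slide":[-0.05,0,0],"angular":[0,0,0],"claw":-0.94},{"slide":[-0.1,0,0],"angular":[0,0,0],"claw":-0.94},{"slide":[-0.15,0,0],"angular":[0,0,0],"claw":-0.94},{"slide":[-0.2,0,0],"angular":[0,0,0],"claw":-0.94},{"slide":[-0.24,0,0],"angular":[0,0,0],"claw":-0.94},{"slide":[-0.27,0,0],"angular":[0,0,0],"claw":-0.94},{"slide":[-0.29,0,0],"angular":[0,0,0],"claw":-0.94},{"slide":[-0.3,0,0],"angular":[0,0,0],"claw":-0.94}]'; python3 where.py
```

```text
time: 9.5
position: [0.566, 0.0497, 0.0294]
tool_rot: [-2.065, -2.367, -0.001]
ft_force: [-0.1, 5.0, 3.1]
grip_width: 0.031
grip_force: 2.6
time: 10.3
position: [0.576, -0.0245, 0.0294]
tool_rot: [-2.066, -2.366, -0.001]
ft_force: [-0.9, 6.1, 4.0]
grip_width: 0.029
grip_force: 3.0
t 10.5 rack x,y mm 46.0 26.5 z 0.0292 yaw err -0.0002 tilt [ 0.    -0.001] F [0.  4.  3.1] w 0.02883498752437878
```

```bash
cat > bars.py <<'E'
from h import *
from fitlib import *
E
cat > bars.py <<'E'
import sys
from h import *
o=np.array([.5435,.0172]);t=.136;a=np.array([np.sin(t),-np.cos(t)]);b=np.array([np.cos(t),np.sin(t)])
for n in("scene","side"):
    im=ctrl.get_image(n);W=cloud(im).reshape(-1,3);C=im["color"].reshape(-1,3).astype(int)
    x=(W[:,:2]-o)@a*1e3;y=(W[:,:2]-o)@b*1e3
    for c in(-26,26):
        k=(abs(W[:,2]-.036)<.004)&(x>5)&(x<168)&(abs(y-c)<24)&(np.ptp(C,axis=1)<40)
        if k.sum()>15:
            r=cv2.minAreaRect(np.c_[x[k],y[k]].astype(np.float32));print(n,c,k.sum(),"x",np.percentile(x[k],[1,99]).round(1),"y",np.percentile(y[k],[2,98]).round(1),"rect",np.round(r[0],1),np.round(r[1],1),round(r[2],1),"z",np.median(W[k,2]).round(4))
    cv2.imwrite(f"pics/{sys.argv[1]}_{n}.png",cv2.resize(im["color"][130:330,130:390,::-1],None,fx=3,fy=3))
E
python3 bars.py p1
```

```text
scene 26 318 x [ 53.7 166.9] y [ 7.3 41.5] rect [103.1  24.6] [130.2  39.5] 3.1 z 0.0368
side 26 108 x [ 33.7 111.4] y [ 7.3 40. ] rect [72.8 22.8] [78.7 33.7] 0.8 z 0.0356
```

View pics/p1_side.png

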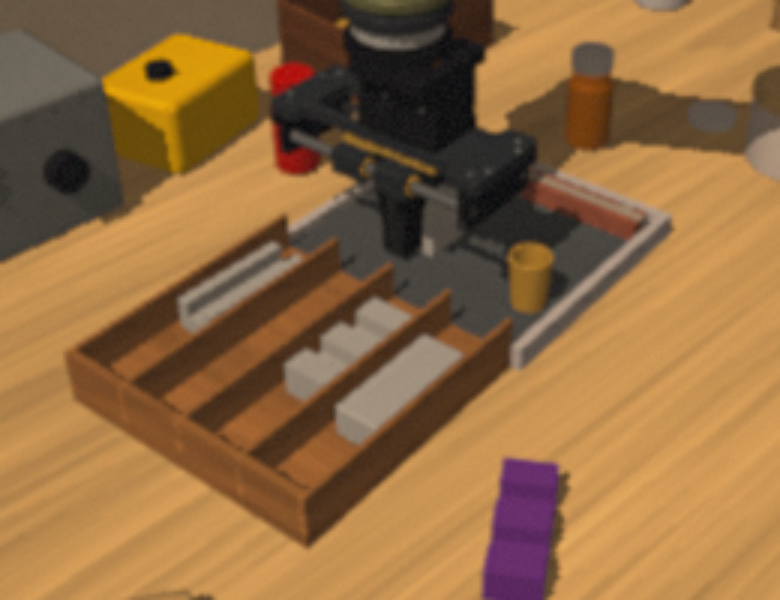

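```bash
python3 -m inch '[{"slide":[-0.01,0,0],"angular":[0,0,0],"claw":-0.94},{"slide":[-0.02,0,0],"angular":[0,0,0],"claw":-0.94},{"slide":[-0.03,0,0],"angular":[0,0,0],"claw":-0.94},{"slide":[-0.04,0,0],"angular":[0,0,0],"claw":-0.94},{"slide":[-0.05,0,0],"angular":[0,0,0],"claw":-0.94},{"slide":[-0.056,0,0],"angular":[0,0,0],"claw":-0.94},{"slide":[-0.062,0,0],"angular":[0,0,0],"claw":-0.94},{"slide":[-0.066,0,0],"angular":[0,0,0],"claw":-0.94}]'
python3 -m inch '[{"slide":[-0.004,0,0],"angular":[0,0,0],"claw":-0.94},{"slide":[-0.008,0,0],"angular":[0,0,0],"claw":-0.94},{"slide":[-0.008,0,0],"angular":[0,0,0],"claw":-0.94}]'; python3 where.py
```

```text
time: 11.4
position: [0.578, -0.0404, 0.0289]
tool_rot: [-2.065, -2.367, 0.0]
ft_force: [-0.5, 4.8, 2.6]
grip_width: 0.028
grip_force: 2.2
time: 11.7
position: [0.5784, -0.0427, 0.0289]
tool_rot: [2.065, 2.367, -0.001]
ft_force: [-1.3, 3.6, 1.5]
grip_width: 0.033
grip_force: 1.8
t 11.9 rack x,y mm 64.0 26.4 z 0.0289 yaw err -0.0 tilt [-0.    -0.001] F [-0.3  2.7  0.8] w 0.028051333834208596
```

```bash
python3 -m inch '[{"slide":[-0.004,0,0],"angular":[0,0,0],"claw":-0.94},{"slide":[-0.008,0,0],"angular":[0,0,0],"claw":-0.94},{"slide":[-0.008,0,0],"angular":[0,0,0],"claw":-0.94}]'; python3 -m inch '[{"slide":[-0.004,0,0],"angular":[0,0,0],"claw":-0.94},{"slide":[-0.004,0,0],"angular":[0,0,0],"claw":-0.94}]';python3 where.py
```

```text
time: 12.2
position: [0.5786, -0.044, 0.0289]
tool_rot: [-2.065, -2.367, 0.0]
ft_force: [-0.8, 3.6, 1.0]
grip_width: 0.031
grip_force: 2.1
time: 12.4
position: [0.5786, -0.044, 0.029]
tool_rot: [-2.064, -2.367, -0.001]
ft_force: [-1.0, 5.9, 1.5]
grip_width: 0.028
grip_force: 3.0
t 12.6 rack x,y mm 65.4 26.5 z 0.029 yaw err 0.0008 tilt [-0.001  0.001] F [-1.1  5.7  1.1] w 0.03216635046008095
```

```bash
for i in 1; do python3 -m inch '[{"slide":[-0.004,0,0],"angular":[0,0,0],"claw":-0.94},{"slide":[-0.004,0,0],"angular":[0,0,0],"claw":-0.94}]'; done; python3 -m inch '[{"slide":[-0.004,0,0],"angular":[0,0,0],"claw":-0.94},{"slide":[-0.004,0,0],"angular":[0,0,0],"claw":-0.94}]';python3 where.py
```

```text
time: 12.8
position: [0.5786, -0.044, 0.029]
tool_rot: [-2.062, -2.367, -0.002]
ft_force: [-1.8, 7.3, 2.2]
grip_width: 0.029
grip_force: 3.8
time: 13.0
position: [0.5786, -0.0441, 0.029]
tool_rot: [-2.061, -2.367, -0.003]
ft_force: [-2.8, 8.3, 2.0]
grip_width: 0.031
grip_force: 4.6
t 13.2 rack x,y mm 65.5 26.5 z 0.029 yaw err 0.0019 tilt [-0.001  0.003] F [-2.1  9.   2.3] w 0.02480841724943264
```

```bash
python3 -m inch '[{"slide":[-0.008,0,0],"angular":[0,0,0],"claw":-0.94},{"slide":[-0.016,0,0],"angular":[0,0,0],"claw":-0.94},{"slide":[-0.016,0,0],"angular":[0,0,0],"claw":-0.94}]';python3 where.py;  python3 -m inch '[{"slide":[0.01,0,0],"angular":[0,0,0],"claw":-0.94},{"slide":[0.03,0,0],"angular":[0,0,0],"claw":-0.94},{"slide":[0.08,0,0],"angular":[0,0,0],"claw":-0.94},{"slide":[0.14,0,-0.1],"angular":[0,0,0],"claw":-0.94},{"slide":[0.24,0,-0.24],"angular":[0,0,0],"claw":-0.94},{"slide":[0.4,0,-0.36],"angular":[0,0,0],"claw":-0.94},{"slide":[0.55,0,-0.36],"angular":[0,0,0],"claw":-0.94},{"slide":[0.7,-0.1,-0.36],"angular":[0,0,0],"claw":-0.94},{"slide":[0.85,-0.208,-0.36],"angular":[0,0,0],"claw":-0.94},{"slide":[0.87,-0.208,-0.36],"angular":[0,0,0],"claw":-0.94}]'; python3 where.py; python3 bars.py p2
```

```text
time: 13.5
position: [0.5786, -0.0442, 0.029]
tool_rot: [-2.056, -2.366, -0.006]
ft_force: [-3.7, 15.7, 4.9]
grip_width: 0.025
grip_force: 7.8
t 13.7 rack x,y mm 65.6 26.5 z 0.029 yaw err 0.0039 tilt [-0.003  0.007] F [-4.2 15.3  4.4] w 0.035097790219836236
time: 14.7
position: [0.4948, 0.1619, 0.119]
tool_rot: [-2.056, -2.374, 0.001]
ft_force: [-0.2, 0.2, -0.7]
grip_width: 0.029
grip_force: 0.0
t 14.9 rack x,y mm -145.2 -25.4 z 0.1193 yaw err -0.0018 tilt [ 0.001 -0.001] F [ 0.5 -0.2  0.3] w 0.02548278158989072
scene 26 318 x [ 76.3 166.5] y [ 7.8 42. ] rect [121.7  23. ] [91.7 40.5] 0.2 z 0.0369
side 26 257 x [ 74.8 165.8] y [ 7.4 40.4] rect [120.6  24.4] [93.6 36.1] 0.2 z 0.0358
```

View pics/p2_side.png

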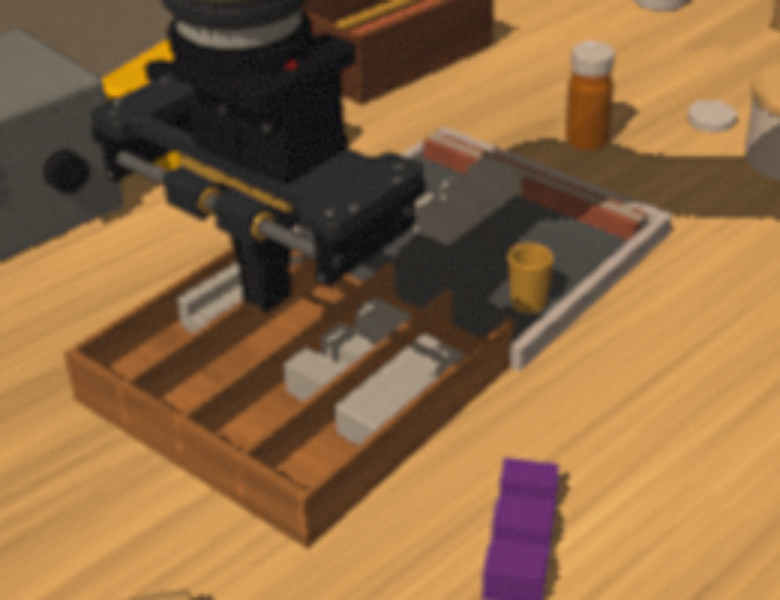

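```bash
python3 -m inch '[{"slide":[0,-0.004,0.1],"angular":[0,0,0],"claw":-0.94},{"slide":[0,-0.004,0.2],"angular":[0,0,0],"claw":-0.94},{"slide":[0,-0.004,0.28],"angular":[0,0,0],"claw":-0.94},{"slide":[0,-0.004,0.33],"angular":[0,0,0],"claw":-0.94},{"slide":[0,-0.004,0.361],"angular":[0,0,0],"claw":-0.94},{"slide":[0,-0.004,0.361],"angular":[0,0,0],"claw":-0.94}]'; python3 where.py
```

```text
time: 15.6
position: [0.4975, 0.1565, 0.028]
tool_rot: [-2.066, -2.366, 0.002]
ft_force: [-0.2, 0.0, 0.2]
grip_width: 0.031
grip_force: 0.0
t 15.8 rack x,y mm -144.8 -25.7 z 0.0295 yaw err 0.0001 tilt [0.002 0.   ] F [ 0.6 -0.1  0.2] w 0.03121891942857731
```

```bash
python3 -m inch '[{"slide":[-0.03,0,0],"angular":[0,0,0],"claw":-0.94},{"slide":[-0.05,0,0],"angular":[0,0,0],"claw":-0.94},{"slide":[-0.08,0,0],"angular":[0,0,0],"claw":-0.94},{"slide":[-0.12,0,0],"angular":[0,0,0],"claw":-0.94},{"slide":[-0.17,0,0],"angular":[0,0,0],"claw":-0.94},{"slide":[-0.22,0,0],"angular":[0,0,0],"claw":-0.94},{"slide":[-0.27,0,0],"angular":[0,0,0],"claw":-0.94},{"slide":[-0.32,0,0],"angular":[0,0,0],"claw":-0.94},{"slide":[-0.37,0,0],"angular":[0,0,0],"claw":-0.94},{"slide":[-0.42,0,0],"angular":[0,0,0],"claw":-0.94}]'
python3 -m inch '[{"slide":[-0.05,0,0],"angular":[0,0,0],"claw":-0.94},{"slide":[-0.1,0,0],"angular":[0,0,0],"claw":-0.94},{"slide":[-0.15,0,0],"angular":[0,0,0],"claw":-0.94},{"slide":[-0.2,0,0],"angular":[0,0,0],"claw":-0.94},{"slide":[-0.25,0,0],"angular":[0,0,0],"claw":-0.94},{"slide":[-0.29,0,0],"angular":[0,0,0],"claw":-0.94},{"slide":[-0.32,0,0],"angular":[0,0,0],"claw":-0.94},{"slide":[-0.34,0,0],"angular":[0,0,0],"claw":-0.94}]'; python3 where.py
```

```text
time: 16.8
position: [0.5123, 0.0533, 0.0294]
tool_rot: [-2.065, -2.367, -0.003]
ft_force: [-0.4, 6.2, 3.5]
grip_width: 0.032
grip_force: 2.7
time: 17.6
position: [0.5236, -0.031, 0.0294]
tool_rot: [-2.065, -2.366, -0.002]
ft_force: [-0.3, 4.8, 6.3]
grip_width: 0.035
grip_force: 3.1
t 17.8 rack x,y mm 46.0 -26.4 z 0.0291 yaw err -0.0004 tilt [ 0.    -0.001] F [0.5 2.8 2.2] w 0.031280472418606896
```

```bash
python3 -m inch '[{"slide":[-0.01,0,0],"angular":[0,0,0],"claw":-0.94},{"slide":[-0.02,0,0],"angular":[0,0,0],"claw":-0.94},{"slide":[-0.03,0,0],"angular":[0,0,0],"claw":-0.94},{"slide":[-0.04,0,0],"angular":[0,0,0],"claw":-0.94},{"slide":[-0.05,0,0],"angular":[0,0,0],"claw":-0.94},{"slide":[-0.056,0,0],"angular":[0,0,0],"claw":-0.94},{"slide":[-0.062,0,0],"angular":[0,0,0],"claw":-0.94},{"slide":[-0.066,0,0],"angular":[0,0,0],"claw":-0.94},{"slide":[-0.07,0,0],"angular":[0,0,0],"claw":-0.94},{"slide":[-0.074,0,0],"angular":[0,0,0],"claw":-0.94}]'
python3 -m inch '[{"slide":[-0.004,0,0],"angular":[0,0,0],"claw":-0.94},{"slide":[-0.008,0,0],"angular":[0,0,0],"claw":-0.94},{"slide":[-0.012,0,0],"angular":[0,0,0],"claw":-0.94},{"slide":[-0.016,0,0],"angular":[0,0,0],"claw":-0.94},{"slide":[-0.016,0,0],"angular":[0,0,0],"claw":-0.94}]'; python3 where.py
```

```text
time: 18.8
position: [0.5256, -0.0482, 0.0288]
tool_rot: [-2.063, -2.367, -0.001]
ft_force: [-0.2, 5.0, 4.1]
grip_width: 0.031
grip_force: 2.7
time: 19.3
position: [0.5261, -0.0512, 0.0288]
tool_rot: [-2.062, -2.367, -0.002]
ft_force: [-1.6, 6.4, 3.9]
grip_width: 0.034
grip_force: 3.6
t 19.5 rack x,y mm 65.4 -26.5 z 0.0288 yaw err 0.0016 tilt [-0.001  0.002] F [-1.2  7.3  4.1] w 0.030292933903650336
```

Contact at the expected 65.4; press a little to square it, then withdraw and check.

```bash
python3 -m inch '[{"slide":[-0.008,0,0],"angular":[0,0,0],"claw":-0.94},{"slide":[-0.016,0,0],"angular":[0,0,0],"claw":-0.94},{"slide":[-0.024,0,0],"angular":[0,0,0],"claw":-0.94},{"slide":[-0.024,0,0],"angular":[0,0,0],"claw":-0.94}]';python3 where.py;  python3 -m inch '[{"slide":[0.01,0,0],"angular":[0,0,0],"claw":-0.94},{"slide":[0.03,0,0],"angular":[0,0,0],"claw":-0.94},{"slide":[0.08,0,0],"angular":[0,0,0],"claw":-0.94},{"slide":[0.14,0,-0.1],"angular":[0,0,0],"claw":-0.94},{"slide":[0.24,0,-0.24],"angular":[0,0,0],"claw":-0.94},{"slide":[0.4,0,-0.4],"angular":[0,0,0],"claw":-0.94},{"slide":[0.55,0.1,-0.5],"angular":[0,0,0],"claw":-0.94},{"slide":[0.7,0.2,-0.6],"angular":[0,0,0],"claw":-0.94},{"slide":[0.85,0.3,-0.6],"angular":[0,0,0],"claw":-0.94},{"slide":[0.85,0.3,-0.6],"angular":[0,0,0],"claw":-0.94}]'; python3 where.py; python3 bars.py p3
```

```text
time: 19.9
position: [0.5261, -0.0514, 0.0289]
tool_rot: [-2.055, -2.365, -0.007]
ft_force: [-4.7, 18.2, 8.6]
grip_width: 0.029
grip_force: 9.2
t 20.1 rack x,y mm 65.6 -26.6 z 0.0289 yaw err 0.0046 tilt [-0.003  0.009] F [-4.4 18.   8.4] w 0.03033502397475952
time: 21.1
position: [0.5739, 0.1688, 0.1797]
tool_rot: [-2.056, -2.375, -0.008]
ft_force: [-0.8, 0.3, -0.2]
grip_width: 0.033
grip_force: 0.0
t 21.3 rack x,y mm -139.3 48.3 z 0.178 yaw err -0.0017 tilt [-0.002 -0.002] F [ 0.  -0.4 -0.3] w 0.03016014014709819
scene -26 312 x [ 75.7 166. ] y [-44.7  -9.9] rect [121.2 -27.4] [38.1 91.7] 88.1 z 0.0366
scene 26 327 x [ 75.9 166.3] y [ 7.7 41.8] rect [121.   24.7] [36.9 92.3] 89.0 z 0.0366
side -26 274 x [ 75.  164.4] y [-45.4 -12.9] rect [119.3 -28.6] [34.8 90.6] 89.7 z 0.0359
side 26 265 x [ 74.9 164.5] y [ 6.9 40.2] rect [119.6  24.3] [37.1 91. ] 89.4 z 0.0356
```

View pics/p3_scene.png

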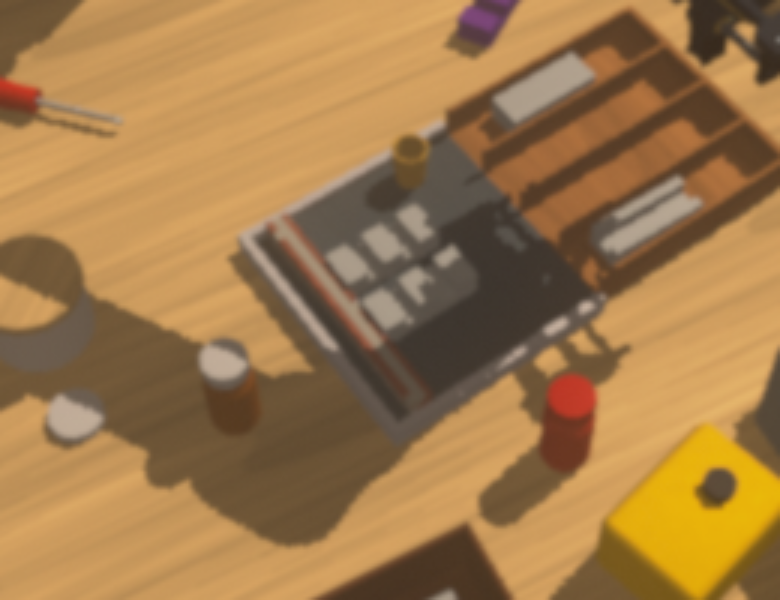

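Both notched bars lie flat against the stop (ridges at about (345,265) and (385,310)). The jar stands on the bench at (230,390), and the cup, the plain bar and the grooved bar have not moved.

```bash
python3 -c "
from bench import ctrl
print(ctrl.close_job())"
```

```text
the job is handed in; nothing more can be done
None
```

The job is handed in at about 21 s: both notched bars lie flat and square against the stop bar, the amber jar stands upright on the bare bench, and the final picture shows the plain bar, grooved bar and cup where they were.

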